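Seat the coin tray in the cash box

ROBOT

A 7-joint arm with a two-finger parallel gripper is mounted at the origin on a cart in front of the work surface, level with it; the furniture and walls round the work are solid. World frame = base frame: x ahead of the robot, y to its left, z up, the work surface at z = 0. Lengths are in m, angles in rad, forces in N, time in s.
With the tool pointing down it reaches from about 0.4 to 0.9 m from the base axis. Payload 5.6 kg.
Tool frame: the origin (TCP) lies midway between the tips of the shut fingers; the grasp point (between the pads) lies 19 mm behind it; y points along the fingers, z is the direction in which the jaws open and shut, and the axes are right-handed (so a half turn about y gives the same grasp; the last joint's range is limited). The gripper opens to 92 mm and grips with 3 to 60 N. Pads are 20 mm wide; open, the fingers measure 128 mm over their backs; the gripper's body (75 mm by 189 mm) begins 69 mm behind the grasp point.
Start: joints at [1.231, 0.468, -0.012, 1.603, 0.006, 1.071, -0.056], TCP at [0.19, -0.622, 0.215] pointing down, gripper open.
Joint ranges: [-2.53, 2.53], [-0.31, 2.02], [-1.57, 1.55], [0.28, 2.44], [-1.29, 4.43], [0.15, 1.84], [-2.92, 2.92]. Speed limits (rad/s): [2.57, 2.57, 3.14, 3.14, 3.14, 3.14, 3.14].

INTERFACE

Orientations are given as a 3x3 rotation matrix whose columns are the frame's x, y, z axes.
In Python, from station import env, effector, solver, viewer, workorder, search_frame, tip_of gives the robot as it stands. Calls block until the motion is done:
- env.reach(position, orientation): joint-space move of the TCP to a pose.
- env.movel(position, frame=None, rate=0.15): straight line of the TCP; frame=None keeps the orientation; rate is the mean speed in m/s.
- env.goto_joints(angles): joint-space move.
- effector.release() and effector.grasp(squeeze=None): open the fingers fully, or close them until they stop; squeeze is the grip in N (None keeps the last).
- env.pause(seconds).
- solver.inverse_kinematics(position, orientation): joint angles nearest the present ones, or None.
- env.sense(): the state.
- viewer.read_camera(name): name is "scene" or "top"; returns (picture, depth): 384x512x3 uint8, red, green, blue; 384x512 float32, m along the optical axis (not along the pixel's ray), 0 where there is no reading.
- viewer.camera_info(name): a dict with "intrinsics" (3x3 intrinsics, pixels), "eye" and "rotation" of the camera in the world. Camera axes: x right, y up, looking along -z (the intrinsics and any distortion apply to the point x, -y, -z); pixel columns grow to the right and rows downward; lengths in m; the calibration is good to about 2 mm. A picture is of the moment at which its call begins. camera_info takes no time and is no camera call.
A pose or a line that the arm cannot do raises env.PlanningError and nothing moves.
- workorder.finish_job(): hands the job in, once; it reports no verdict.
Trained networks look in the newest picture that a camera, given by its name, has taken for a name from the list of things; names that differ only in an ending like _2 or _b are one class to them, and where a whole thing is asked for, a point or a joint stands for the part that bears it (a point fixed in the world has none). Each returns a list of dicts, best first, with "score" (0 to 1); they miss things now and then, are a little off and sometimes report something else, mostly with a low value. They report only what shows in the picture. A call takes as long as a camera call.
- search_frame(camera, name): "at" ([x, y, z] in m, in world coordinates, good to about 4 mm: the middle of the surface that is visible of it).
- tip_of(camera, name): "at" ([x, y, z] in m, in world coordinates, good to about 4 mm: a listed point, or the origin of a listed thing).
The state is a dict: "t": time; "joint_positions": joint angles; "joint_velocities": joint speeds; "tau": joint torques, N m; "ee_pos": TCP position; "tcp_rot": TCP orientation; "wrist_force": force on the tool from outside, world axes, zero at the start; "moment": the same for the moment, N m; "gripper_width": finger opening in m.
Only numpy, scipy, OpenCV 4.12 (cv2) and the standard library are available. Lean on these libraries where they do the work, as an engineer would, in place of code of your own. Each camera call takes 0.05 s, during which the arm holds its last target. There are 200 camera calls.

TASK

Put the white coin tray into the grey cash box: hold it tilted, tuck one of its short ends under the metal lip at the box's rear, push back against the orange spring bar and lower the other end behind the low front wall, so that the tray lies flat on the floor of the box. Let go of it and leave the jar, the tin and the gift box standing where they are.

Things in the scene. Friction and masses are not known exactly. Their poses are not given: they have to be found in the camera images.
- tray_mid (a point): Centre of the loose coin tray, half-way up (35.5 mm above its underside). White open tray 160 mm long (its x) x 110 mm wide (its y) x 20 mm high, handle to 71 mm, with eight coin compartments, 0.25 kg; starts level on the counter. z is up. The two short ends are alike; either may go under the lip.
- tray_handle (a point): Grasp height on the tray's blue upright handle plate, 55 mm above the tray's underside (same axes as tray_mid). The plate stands across the tray's middle: 12 mm thick along the tray's x, 80 mm long along its y, solid from the tray's floor up to 71 mm above its underside. Grasp it from above across the 12 mm.
- cash_box: Fixed grey open-topped steel cash box, 188 x 126 mm outside. Origin on the counter under the box; x points from its low front wall (robot's side) to the rear lip, z up. Inner floor at z = 6 mm; side walls' inner faces at y = +-59 mm, tops at z = 34 mm; rear wall's inner face at x = 92 mm.
- front_wall (a point): Middle of the upper inner edge of the cash box's low front wall: x = -86, y = 0, z = 32 mm in the box's frame. The wall is 5 mm thick. Between it and the lip only 142 mm are open from above, so the 160 mm tray cannot go in level.
- lip_edge (a point): Middle of the lower free edge of the aluminium lip that overhangs the rear of the cavity: x = 56, y = 0, z = 34 mm in the box's frame (28 mm above the inner floor). The lip is 4 mm thick and runs back to the rear wall.
- spring_bar (a joint): Travel (m) of the orange spring bar under the lip: 0 = at rest, face at x = +70 mm in the box's frame; 0.016 = pushed fully to the rear (face at x = +86 mm). It spans z = 8 to 32 mm, y = +-54 mm. 3 N start it, about 8 N push it fully back. The seated tray keeps it about 4 mm back.
- honey_jar: Bystander: amber honey jar with a golden lid, 54 mm across, 75 mm high; origin at the centre of its underside, z up.
- red_tin: Bystander: round dark red tin, 69 mm across, 42 mm high; origin at the centre of its underside, z up.
- blue_gift: Bystander: blue gift box with a cream ribbon, 64 x 67 x 64 mm; origin at the centre of its underside, z up.
- hat_box_top (a point): Obstacle: top of a fixed round purple box standing on edge, leaning back, on the counter between tray and cash box. It does not move. It fills about x = 0.42 to 0.57 m, y = -0.09 to 0.12 m, up to z = 0.22 m; carry the tray over it or round it.

How it is judged:
By the outcome, as a careful person would: the job done as asked, in the order asked, and still so for the second after the job is handed in, with the robot touching nothing.
It also fails if it takes over 48 s, if anything falls off the work surface, if the arm or the gripper's body presses on something with over 40 N, if the wrist force passes 120 N, or if a joint passes its speed limit or range.

## Working session

There is one attempt and no reset: what is moved stays moved. The work goes in short steps, each a Python script; the robot and the scene stay as the last script left them, time stands still between calls to the robot, and variables do not carry over. Pictures are saved under pics/ and viewed, about 8 in all and at most 12, crops included, and the job is handed in when it is done.

```bash
ls; mkdir -p pics; python3 - <<'E'
from station import *
import cv2,numpy as np
for c in ["scene","top"]:
    p,d=viewer.read_camera(c); cv2.imwrite(f"pics/{c}0.png",p[:,:,::-1]); np.savez(f"{c}0.npz",p=p,d=d)
    i=viewer.camera_info(c); print(c,i)
    for n in ["tray_mid","tray_handle","cash_box","front_wall","lip_edge","honey_jar","red_tin","blue_gift","hat_box_top"]:
        r=tip_of(c,n); print(n,[(np.round(x["at"],3).tolist(),round(x["score"],2)) for x in r[:2]])
s=env.sense();print(s["t"],s["tcp_rot"],s["gripper_width"],s["wrist_force"])
E
```

```text
pics
scene {'intrinsics': array([[384.04850019,   0.        , 250.75352545],
       [  0.        , 384.04850019, 191.37241306],
       [  0.        ,   0.        ,   1.        ]]), 'eye': array([-0.04902021,  0.73506459,  0.65608323]), 'rotation': array([[-0.83471695,  0.26126912, -0.4847536 ],
       [-0.55064136, -0.38567998,  0.74030065],
       [ 0.00645794,  0.88486688,  0.4657992 ]])}
tray_mid [([0.417, 0.27, 0.032], 0.75)]
tray_handle [([0.416, 0.27, 0.055], 0.89)]
cash_box [([0.473, -0.222, 0.001], 0.94)]
front_wall [([0.389, -0.214, 0.031], 0.59)]
lip_edge [([0.527, -0.227, 0.034], 0.95)]
honey_jar []
red_tin [([0.318, -0.442, -0.002], 0.77)]
blue_gift [([0.642, 0.156, 0.0], 0.73)]
hat_box_top []
top {'intrinsics': array([[350.6268321 ,   0.        , 261.83245825],
       [  0.        , 350.6268321 , 193.60165094],
       [  0.        ,   0.        ,   1.        ]]), 'eye': array([ 0.32809187, -0.06497769,  1.22230656]), 'rotation': array([[ 0.00672512,  0.98896497, -0.14799686],
       [-0.99986813,  0.00883803,  0.01362369],
       [ 0.01478135,  0.14788572,  0.98889399]])}
tray_mid [([0.418, 0.268, 0.04], 0.61)]
tray_handle [([0.421, 0.274, 0.054], 0.96)]
cash_box [([0.471, -0.222, 0.005], 0.95)]
front_wall [([0.385, -0.218, 0.034], 0.57)]
lip_edge [([0.53, -0.23, 0.036], 0.87)]
honey_jar []
red_tin [([0.316, -0.442, 0.002], 0.68)]
blue_gift [([0.641, 0.154, 0.002], 0.89)]
hat_box_top [([0.5, 0.023, 0.222], 0.83), ([0.317, -0.445, 0.003], 0.21)]
1.0 [[-9.56293369e-01 -4.35327899e-05  2.92408943e-01]
 [-2.92408939e-01 -7.42166418e-05 -9.56293368e-01]
 [ 6.33317281e-05 -9.99999996e-01  5.82435055e-05]] 0.09194324505828455 [-0.36644412 -0.69487588 -1.85018869]
```

View pics/scene0.png

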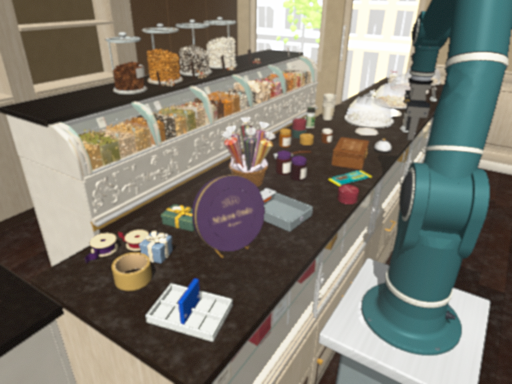

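View pics/top0.png

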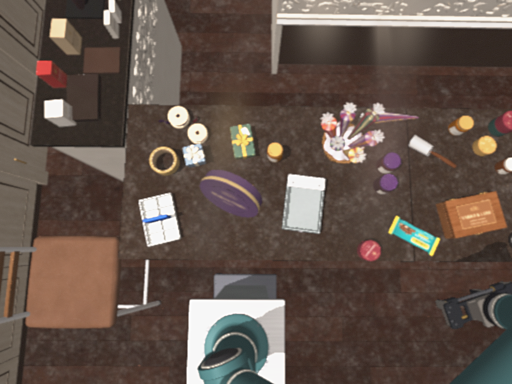

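The tray is at top-image (159,219), with the handle running across it. The box is at (304,204) with its lip at the rear, and the jar is at (275,152). Next I'll get exact poses from the depth clouds.

```bash
cat > h.py <<'E'
from station import *
import cv2,numpy as np
def cloud(c,p=None,d=None):
    if d is None: p,d=viewer.read_camera(c)
    i=viewer.camera_info(c);K=i["intrinsics"];v,u=np.mgrid[:384,:512]
    P=np.stack([(u-K[0,2])/K[0,0]*d,-(v-K[1,2])/K[1,1]*d,-d],-1)@i["rotation"].T+i["eye"]
    m=d>0
    return P[m],p[m],p
def near(P,c,r): return np.abs(P[:,:2]-c).max(1)<r
def rect(Q):
    (c,s,a)=cv2.minAreaRect((Q[:,:2]*1000).astype(np.float32)); return np.round(c,1),np.round(s,1),round(a,1)
E
python3 - <<'E'
from h import *
for c in ["top","scene"]:
    z=np.load(c+"0.npz");P,C,_=cloud(c,z["p"],z["d"]);C=C.astype(int)
    t=near(P,[.418,.27],.13); w=t&(C.min(1)>140)&(P[:,2]>.0)&(P[:,2]<.035)
    print(c,"white",w.sum(),rect(P[w]),np.percentile(P[w,2],[5,50,95]))
    b=t&(C[:,2]>C[:,0]+60)&(P[:,2]>.03)
    print("blue",b.sum(),rect(P[b]),P[b].mean(0),np.percentile(P[b,2],[5,50,95]))
    b=b&(P[:,2]>.06);print("bluetop",b.sum(),rect(P[b]) if b.sum()>3 else 0)
    t=near(P,[.472,-.222],.125)&(P[:,1]<-.13)
    b=t&(P[:,2]>.02)&(P[:,2]<.045);print("box rim",b.sum(),rect(P[b]))
    l=b&(C.min(1)>185)&(P[:,0]>.5);print("lip",l.sum(),rect(P[l]),np.median(P[l,2]) if l.sum() else 0)
    b=t&(P[:,2]>.003)&(P[:,2]<.045);print("box all",b.sum(),rect(P[b]))
    f=t&(P[:,2]>-.005)&(P[:,2]<.015)&near(P,[.44,-.22],.03);print("floor z",np.median(P[f,2]))
    f=near(P,[.3,.1],.04);print("counter",np.median(P[f,2]))
    j=near(P,[.62,-.11],.06)&(P[:,2]>.06);print("jar",rect(P[j]) if j.sum()>3 else 0)
z=np.load("top0.npz")["p"][:,:,::-1]
cv2.imwrite("pics/crop0.png",np.hstack([cv2.resize(z[165:245,260:350],None,fx=4,fy=4,interpolation=2),cv2.resize(z[180:260,120:210],None,fx=4,fy=4,interpolation=2)]))
E
```

```text
top white 1397 (array([418.7, 274.7]), array([167.8, 119.1]), 14.3) [0.00107208 0.0056156  0.02070266]
blue 97 (array([416.9, 269.8]), array([11. , 77.3]), 14.4) [0.41593925 0.26893331 0.06678277] [0.04857308 0.06947633 0.07398458]
bluetop 82 (array([416.9, 269.8]), array([11. , 77.3]), 14.4)
box rim 624 (array([ 474.3, -223. ]), array([126.5, 189.4]), 83.4)
lip 434 (array([ 531.4, -229.7]), array([126.1,  74.4]), 83.4) 0.03786413268052613
box all 1990 (array([ 471.5, -236.2]), array([243.2, 210.9]), 0.5)
floor z 0.00614409835816665
counter -0.0009639988512735176
jar (array([ 650.9, -121.3]), array([47.7, 46.3]), 88.1)
scene white 2500 (array([427.7, 262.3]), array([174.9, 134.1]), 14.2) [0.00313276 0.00716444 0.02089925]
blue 408 (array([417.2, 270.8]), array([12.4, 80.5]), 15.5) [0.41312351 0.27634007 0.05715136] [0.03393679 0.05893929 0.0726604 ]
bluetop 197 (array([417.2, 270.8]), array([12.4, 80.5]), 15.5)
box rim 502 (array([ 473.8, -222.2]), array([131.6, 189.2]), 83.8)
lip 79 (array([ 543.5, -260.2]), array([63.5, 36.8]), 84.8) 0.03983899923855316
box all 1320 (array([ 462.5, -246.3]), array([185. , 204.9]), 86.2)
floor z 0.007738676143513312
counter -0.001280769741326071
jar 0
```

View pics/crop0.png

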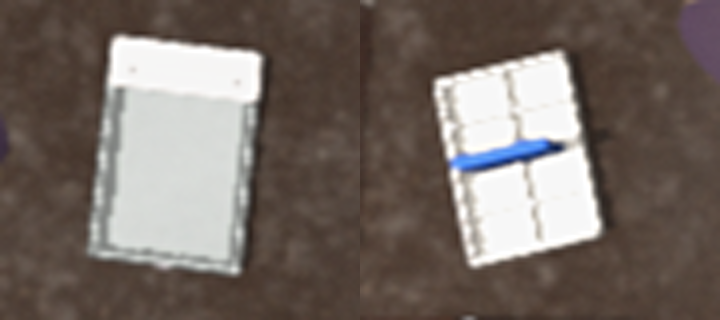

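The depth clouds agree with the networks. The tray is at (0.417, 0.270) with yaw +14.4°, and the box is at (0.474, -0.2225) with yaw -6.6°. I'll check IK for every waypoint with both grasp signs.

```bash
cat >> h.py <<'E'
from scipy.spatial.transform import Rotation as Ro
BC=np.array([.474,-.2225,0]);BY=np.deg2rad(-6.6)
TC=np.array([.417,.270,0]);TY=np.deg2rad(14.4)
SG=1
def tool(Rt,sg=None):  # tray rotation -> tool rotation
    sg=sg or SG
    y=-Rt[:,2];z=sg*Rt[:,0];return np.stack([np.cross(y,z),y,z],1)
def start_pose(dz=0,h=.036,sg=None):
    return TC+[0,0,h+dz],tool(Ro.from_euler('z',TY).as_matrix(),sg)
def box_pose(xr,zr,th,h=.036,sg=None,dy=0,dx=0):
    """xr,zr: rear-bottom edge in box frame (m), th tilt deg"""
    B=Ro.from_euler('z',BY).as_matrix();Rb=Ro.from_euler('y',th,degrees=True).as_matrix()
    p=np.array([xr,dy,zr])+Rb@[-.08+dx,0,h]
    return BC+B@p,tool(B@Rb,sg)
# entry, tuck, push, rotate down
WP=[(.030,.28,22),(.042,.060,22),(.044,.012,22),(.062,.0085,21),(.078,.008,20),(.079,.008,14),(.079,.008,9),(.079,.0075,4),(.078,.007,0)]
E
python3 - <<'E'
from h import *
for sg in (1,-1):
    print(sg)
    for p in [start_pose(.12,sg=sg),start_pose(sg=sg),start_pose(.27,sg=sg)]+[box_pose(*w,sg=sg) for w in WP]:
        q=solver.inverse_kinematics(*p);print(p[0].round(3),None if q is None else np.round(q,2))
E
```

```text
1
[0.417 0.27  0.156] [ 0.22  0.55 -1.1   1.98  0.59  0.98 -0.91]
[0.417 0.27  0.036] [-0.08  0.61 -0.69  2.06  0.61  0.69 -0.93]
[0.417 0.27  0.306] [ 0.29  0.29 -1.1   1.81  0.28  1.21 -0.64]
[ 0.444 -0.219  0.343] [ 0.62  0.35 -0.38  1.56  0.18  1.64  0.11]
[ 0.455 -0.22   0.123] [ 0.6   0.59 -0.36  1.74  0.26  1.24  0.  ]
[ 0.457 -0.221  0.075] [ 0.59  0.66 -0.35  1.75  0.29  1.17 -0.02]
[ 0.474 -0.223  0.071] [ 0.58  0.68 -0.35  1.72  0.29  1.16 -0.02]
[ 0.489 -0.224  0.069] [ 0.57  0.69 -0.35  1.7   0.29  1.15 -0.02]
[ 0.484 -0.224  0.062] [ 0.62  0.64 -0.37  1.79  0.31  1.01 -0.03]
[ 0.48  -0.223  0.056] [ 0.66  0.61 -0.4   1.87  0.33  0.89 -0.04]
[ 0.476 -0.223  0.049] [ 0.69  0.57 -0.42  1.95  0.35  0.76 -0.05]
[ 0.472 -0.222  0.043] [ 0.72  0.55 -0.42  2.01  0.36  0.65 -0.06]
-1
[0.417 0.27  0.156] [ 0.33  0.71 -1.32  1.97  0.79  1.11  2.06]
[0.417 0.27  0.036] [ 0.3   1.06 -1.33  2.04  1.19  1.16  1.8 ]
[0.417 0.27  0.306] [ 0.4   0.39 -1.29  1.81  0.4   1.25  2.39]
[ 0.444 -0.219  0.343] [ 0.3   0.32  0.05  1.58  0.07  1.62 -2.92]
[ 0.455 -0.22   0.123] [ 0.18  0.56  0.2   1.77 -0.01  1.2  -2.88]
[ 0.457 -0.221  0.075] [ 0.16  0.63  0.23  1.78 -0.04  1.11 -2.86]
[ 0.474 -0.223  0.071] [ 0.16  0.65  0.24  1.76 -0.06  1.11 -2.85]
[ 0.489 -0.224  0.069] [ 0.15  0.66  0.24  1.73 -0.07  1.1  -2.85]
[ 0.484 -0.224  0.062] [ 0.16  0.61  0.23  1.83 -0.08  0.96 -2.83]
[ 0.48  -0.223  0.056] [ 0.18  0.57  0.22  1.9  -0.11  0.84 -2.8 ]
[ 0.476 -0.223  0.049] [ 0.19  0.53  0.22  1.98 -0.14  0.71 -2.76]
[ 0.472 -0.222  0.043] [ 0.2   0.51  0.21  2.04 -0.18  0.61 -2.72]
```

```bash
python3 - <<'E'
from h import *
s=env.sense();p=np.array(s["ee_pos"]);R=np.array(s["tcp_rot"])
env.movel(p+[0.05,0.05,.17],rate=.3)
env.reach([.45,-.12,.40],start_pose()[1])
pp,RR=start_pose(.30); env.reach(pp,RR)
env.movel(start_pose(.06)[0],rate=.25)
s=env.sense();print(s["t"],np.round(s["ee_pos"],4),np.round(s["joint_positions"],2))
P,C,im=cloud("scene");cv2.imwrite("pics/pre.png",cv2.resize(im[230:380,100:280,::-1],None,fx=4,fy=4))
C=C.astype(int);b=near(P,[.418,.27],.06)&(C[:,2]>C[:,0]+60)&(P[:,2]>.03)&(P[:,2]<.08);print(rect(P[b]))
E
```

```text
6.1583 [0.4177 0.2706 0.0971] [ 0.1   0.59 -0.94  2.02  0.64  0.85 -0.95]
(array([417.4, 270.5]), array([12.1, 81.2]), 14.5)
```

View pics/pre.png

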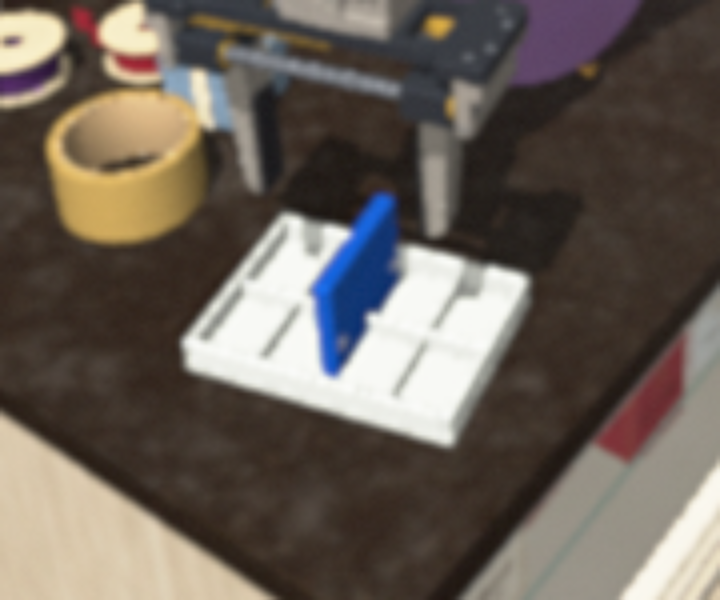

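The open fingers straddle the blue plate, with tips at about (255,185) and (440,230) in the crop, still 60 mm up. I'll go down, grasp and lift.

```bash
python3 - <<'E'
from h import *
env.movel(start_pose()[0],rate=.12)
effector.grasp(50)
s=env.sense();print(s["t"],np.round(s["ee_pos"],4),s["gripper_width"],np.round(s["wrist_force"],2))
p=np.array(s["ee_pos"]);R=np.array(s["tcp_rot"])
env.movel(p+[0,0,.30],rate=.25)
s=env.sense();p=np.array(s["ee_pos"]);R=np.array(s["tcp_rot"])
print(s["t"],p.round(4),s["gripper_width"],np.round(s["wrist_force"],2),np.round(s["moment"],2))
# tray in the grasp, tray frame: x=toolz, z=-tooly, y=z×x
T=np.stack([R[:,2],np.cross(-R[:,1],R[:,2]),-R[:,1]],1)
for c in ["scene","top"]:
    P,C,im=cloud(c);C=C.astype(int);L=(P-p)@T
    w=(np.abs(L).max(1)<.13)&(C.min(1)>140)&(L[:,2]<0);L=L[w]
    print(c,w.sum(),np.percentile(L,[1,50,99],axis=0).round(4).tolist(),rect(L))
    rim=L[L[:,2]>-.019] if c=="top" else L[L[:,2]>-.023]
    if len(rim)>20:
        A=np.c_[rim[:,:2],np.ones(len(rim))];print("plane",np.linalg.lstsq(A,rim[:,2],rcond=None)[0].round(4))
    cv2.imwrite(f"pics/lift_{c}.png",im[:,:,::-1])
E
```

```text
8.0417 [0.4171 0.2701 0.036 ] 0.0119403767984815 [ 1.   -0.04 -0.29]
9.3917 [0.4166 0.2694 0.3348] 0.011647333769824353 [ 0.97  0.2  -3.32] [-0.06 -0.15  0.01]
scene 2341 [[-0.0799, -0.0529, -0.0347], [-0.0153, 0.0163, -0.0249], [0.0786, 0.0563, -0.0145]] (array([-0.2,  0.9]), array([112.7, 160.9]), 89.8)
plane [-0.0004  0.0003 -0.0184]
top 1311 [[-0.0796, -0.0542, -0.0356], [0.0016, -0.024, -0.031], [0.0785, 0.0182, -0.0142]] (array([ 0. , -4.3]), array([161.1, 101.4]), 0.4)
plane [ 0.0016 -0.0172 -0.0172]
```

View pics/lift_scene.png

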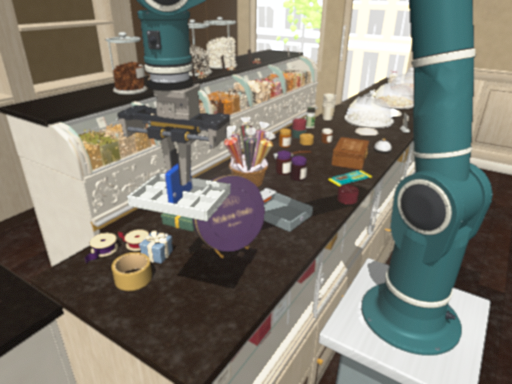

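The tray is gripped square: centred within about 1 mm, with its underside 36 mm below the TCP. It hangs level at about (180,195). Now I'll carry it over the hat box to a spot above the cash box.

```bash
python3 - <<'E'
from h import *
p0,R0=box_pose(*WP[0])
try: env.movel(p0,R0,rate=.25)
except env.PlanningError as e:
    print("line no",e); env.reach(p0,R0)
s=env.sense();print(s["t"],np.array(s["ee_pos"]).round(4),p0.round(4),np.round(s["joint_positions"],2))
for w in [WP[1],(.042,.035,22)]:
    env.movel(*box_pose(*w),rate=.2)
s=env.sense();p=np.array(s["ee_pos"]);R=np.array(s["tcp_rot"])
print(s["t"],p.round(4),box_pose(*w)[0].round(4),np.round(s["wrist_force"],2),s["gripper_width"],np.abs(R-box_pose(*w)[1]).max())
for c in ["scene","top"]:
    P,C,im=cloud(c);np.savez(c+"1.npz",P=P,C=C)
    y,x=((120,200) if c=="scene" else (140,240));cv2.imwrite(f"pics/tuck_{c}.png",cv2.resize(im[y:y+130,x:x+150,::-1],None,fx=4,fy=4))
E
```

```text
11.6 [ 0.4436 -0.2178  0.3437] [ 0.4435 -0.219   0.3433] [ 1.    0.49 -0.94  1.53  0.36  1.71 -0.1 ]
13.125 [ 0.4549 -0.2204  0.0984] [ 0.4554 -0.2204  0.0983] [-0.1   0.18 -2.62] 0.011542842654175914 0.001349678637429963
```

View pics/tuck_scene.png

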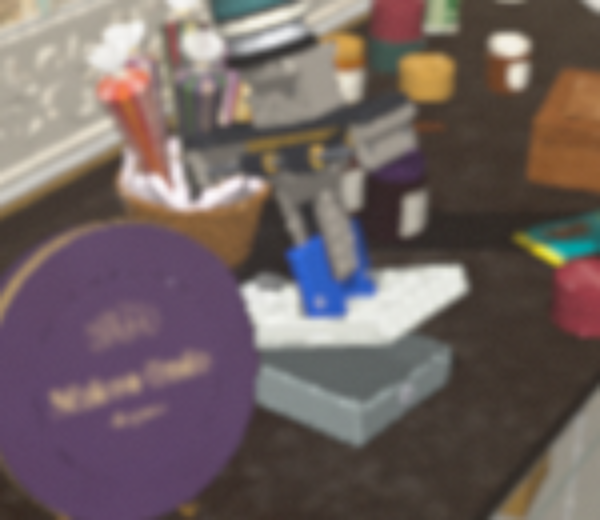

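View pics/tuck_top.png

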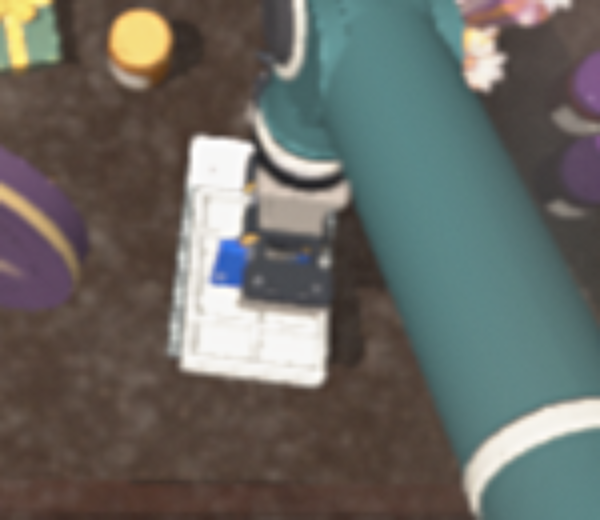

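The tray is tilted 22° over the cavity with its rear edge just ahead of the lip (lip at about (220,160) in the top crop). I'll check the sideways alignment relative to the box before lowering.

```bash
python3 - <<'E'
from h import *
s=env.sense();p=np.array(s["ee_pos"]);R=np.array(s["tcp_rot"])
B=Ro.from_euler('z',BY).as_matrix();T=np.stack([R[:,2],np.cross(-R[:,1],R[:,2]),-R[:,1]],1)
print("tcp in box",((p-BC)@B).round(4))
for c in ["scene","top"]:
    z=np.load(c+"1.npz");P=z["P"];C=z["C"].astype(int)
    Q=(P-BC)@B;L=(P-p)@T
    t=(np.abs(L[:,2]+.026)<.013)&(np.abs(L[:,0])<.085)&(np.abs(L[:,1])<.07)&(C.min(1)>140)&(Q[:,0]<.045)
    print(c,"tray y in box",t.sum(),np.percentile(Q[t,1],[.5,2,98,99.5]).round(4),"L x",np.percentile(L[t,0],[.5,99.5]).round(4),rect(L[t]))
    for sg in (1,-1):
        w=(np.abs(Q[:,1]-sg*.061)<.012)&(np.abs(Q[:,2]-.03)<.007)&(np.abs(Q[:,0])<.1)
        if w.sum()>5: print(" wall",sg,w.sum(),np.percentile(Q[w,1],[2,50,98]).round(4))
E
```

```text
tcp in box [-0.0183  0.      0.0992]
scene tray y in box 589 [-0.0547 -0.0532  0.0572  0.058 ] L x [-0.0829  0.0766] (array([-3.2,  1.4]), array([114.5, 161.7]), 89.7)
 wall 1 112 [0.0538 0.0609 0.0645]
 wall -1 48 [-0.0634 -0.06   -0.0531]
top tray y in box 838 [-0.0533 -0.0511  0.0561  0.0563] L x [-0.0821  0.0767] (array([-1.2,  2.8]), array([165.1, 110.6]), 1.3)
 wall 1 79 [0.0508 0.0603 0.0627]
 wall -1 11 [-0.0632 -0.0617 -0.0607]
```

The tray sits about 1.4 mm to the +y side, so I'll correct that. Rechecking the lip clearance, the tilt has to come down earlier in the slide. I'll use those revised waypoints with a force guard.

```bash
python3 - <<'E'
from h import *
F0=np.array(env.sense()["wrist_force"])
W=[(.044,.030,22),(.046,.009,22),(.056,.008,18),(.064,.008,15),(.072,.0075,12),(.078,.0075,9),(.0805,.0075,6),(.081,.0075,3),(.081,.007,0)]
for w in W:
    g=box_pose(*w,dy=-.0013);env.movel(*g,rate=.06)
    s=env.sense();B=Ro.from_euler('z',BY).as_matrix()
    f=(np.array(s["wrist_force"])-F0)@B
    print(w,round(s["t"],2),"err mm",(1000*(np.array(s["ee_pos"])-g[0])@B).round(1),"F",f.round(1),"M",np.round(s["moment"],2),s["gripper_width"].__round__(4))
    if np.linalg.norm(f)>22 or (w[0]<.06 and np.linalg.norm(f)>8): print("STOP");break
for c in ["scene","top"]:
    P,C,im=cloud(c);np.savez(c+"2.npz",P=P,C=C)
    if c=="scene": cv2.imwrite("pics/seat_scene.png",cv2.resize(im[120:250,200:350,::-1],None,fx=4,fy=4))
E
```

```text
(0.044, 0.03, 22) 13.47 err mm [ 0.1 -0.2  0.1] F [ 0.4 -0.2  0. ] M [-0.13 -0.68 -0.01] 0.0114
(0.046, 0.009, 22) 13.97 err mm [-0.2  0.2 -0.4] F [ 0.2 -0.4 -1.2] M [-0.09 -0.69  0.03] 0.0116
(0.056, 0.008, 18) 14.26 err mm [-0.5 -0.3  0.5] F [ 0.8 -0.7 -1.9] M [-0.14 -0.59 -0.04] 0.0117
(0.064, 0.008, 15) 14.51 err mm [-0.4 -0.2  0.3] F [ 1.3 -0.4 -0.6] M [-0.07 -0.47  0.03] 0.0114
(0.072, 0.0075, 12) 14.77 err mm [-2.1 -0.2 -0. ] F [-4.1 -0.5  0.9] M [ 0.06  0.74 -0.01] 0.0118
(0.078, 0.0075, 9) 15.02 err mm [-2.7 -0.2 -0.5] F [-4.  -1.3 -0.7] M [0.09 1.24 0.01] 0.0118
(0.0805, 0.0075, 6) 15.27 err mm [-3.2 -0.1 -0.7] F [-4.8  0.3 -0.8] M [0.18 1.4  0.05] 0.0117
(0.081, 0.0075, 3) 15.52 err mm [-3.1  0.  -0.8] F [-4.9  1.2 -1.7] M [0.33 1.42 0.03] 0.0116
(0.081, 0.007, 0) 15.77 err mm [-2.5  0.1 -0.5] F [-5.4  0.2 -0.1] M [0.34 1.28 0.03] 0.0117
```

View pics/seat_scene.png

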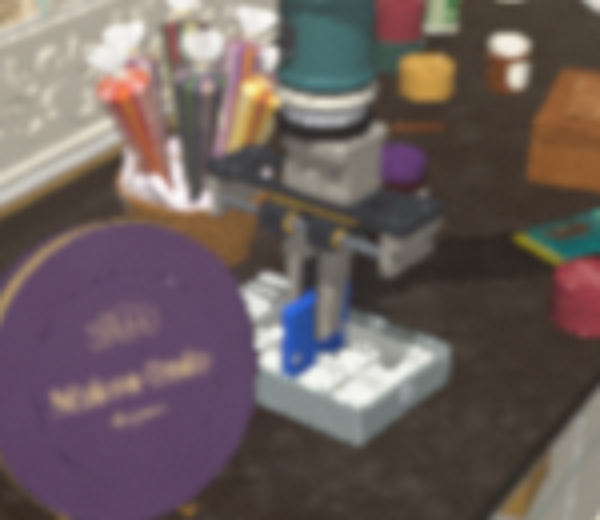

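The tray is behind the front wall, with the spring force at about 5 N. I'll settle it the last millimetre, release and retreat straight up.

```bash
python3 - <<'E'
from h import *
g=box_pose(.081,.0055,0,dy=-.0013);env.movel(*g,rate=.03)
s=env.sense();print(s["t"],np.round(s["wrist_force"],1),((np.array(s["ee_pos"])-g[0])*1000).round(1))
effector.release();env.pause(.3)
s=env.sense();print(s["t"],np.round(s["wrist_force"],1),s["gripper_width"])
p=np.array(s["ee_pos"]);env.movel(p+[0,0,.08],rate=.12);env.movel(p+[0,0,.27],rate=.25)
s0=env.sense()["joint_positions"]
q=np.array(s0);env.movel(np.array([.25,-.45,.42]),rate=.25) if solver.inverse_kinematics([.25,-.45,.42],env.sense()["tcp_rot"]) is not None else print("stay")
s=env.sense();print(s["t"],np.round(s["ee_pos"],3))
B=Ro.from_euler('z',BY).as_matrix()
for c in ["scene","top"]:
    P,C,im=cloud(c);C=C.astype(int);Q=(P-BC)@B
    inn=(np.abs(Q[:,1])<.052)&(Q[:,0]>-.08)&(Q[:,0]<.054)&(C.min(1)>140)&(Q[:,2]<.045)
    for a,b in [(-.08,-.04),(-.04,-.01),(.015,.054)]:
        k=inn&(Q[:,0]>a)&(Q[:,0]<b);print(c,a,k.sum(),"z pct",np.percentile(Q[k,2],[5,50,95]).round(4))
    b=(np.abs(Q[:,:2]).max(1)<.07)&(C[:,2]>C[:,0]+60)&(Q[:,2]>.045)
    print("handle",rect(Q[b]),"ztop",np.percentile(Q[b,2],[50,95]).round(4))
    for n in ["tray_mid","tray_handle","honey_jar","red_tin","blue_gift","spring_bar"]:
        r=tip_of(c,n);
        if r: print(n,np.round(r[0]["at"],3),round(r[0]["score"],2),"box:",((np.array(r[0]["at"])-BC)@B).round(3))
    y,x=(120,200) if c=="scene" else (140,240)
    cv2.imwrite(f"pics/end_{c}.png",cv2.resize(im[y:y+130,x:x+150,::-1],None,fx=4,fy=4))
E
```

```text
16.1167 [-11.4   1.7  10.7] [-2.1  0.3  0.7]
17.65 [ 0.5 -0.4 -0.1] 0.09207009200693497
20.875 [ 0.251 -0.449  0.42 ]
scene -0.08 236 z pct [-0.3611  0.0122  0.0247]
scene -0.04 107 z pct [0.0098 0.0127 0.0263]
scene 0.015 56 z pct [0.01   0.0155 0.0257]
handle (array([-8.8,  1.9]), array([12.9, 80. ]), 1.5) ztop [0.0655 0.0793]
tray_mid [ 0.466 -0.22   0.04 ] 0.65 box: [-0.009  0.002  0.04 ]
tray_handle [ 0.467 -0.224  0.063] 0.57 box: [-0.007 -0.002  0.063]
red_tin [ 0.317 -0.442 -0.001] 0.6 box: [-0.131 -0.236 -0.001]
blue_gift [ 0.641  0.155 -0.   ] 0.58 box: [0.122 0.394 0.   ]Traceback (most recent call last):
  File "<stdin>", line 19, in <module>
ValueError: it knows: blue_gift, cash_box, front_wall, hat_box_top, honey_jar, lip_edge, red_tin, tray_handle, tray_mid
```

```bash
python3 - <<'E'
from h import *
B=Ro.from_euler('z',BY).as_matrix();ims=[]
for c in ["scene","top"]:
    P,C,im=cloud(c);C=C.astype(int);Q=(P-BC)@B
    inn=(np.abs(Q[:,1])<.052)&(Q[:,2]>.003)&(C.min(1)>140)&(Q[:,2]<.045)
    for a,b in [(-.08,-.045),(-.045,-.02),(.01,.03),(.03,.052)]:
        k=inn&(Q[:,0]>a)&(Q[:,0]<b);print(c,a,k.sum(),"z pct",np.percentile(Q[k,2],[5,50,95]).round(4))
    b=(np.abs(Q[:,:2]).max(1)<.07)&(C[:,2]>C[:,0]+60)&(Q[:,2]>.045)
    print("handle",rect(Q[b]),"ztop",np.percentile(Q[b,2],[50,95]).round(4))
    h=Q[b]; 
    print("handle x vs z slope",np.polyfit(h[:,2],h[:,0],1).round(3))
    for n in ["tray_mid","tray_handle","honey_jar","red_tin","blue_gift","cash_box"]:
        r=tip_of(c,n)
        if r: print(n,np.round(r[0]["at"],3),round(r[0]["score"],2),"box:",((np.array(r[0]["at"])-BC)@B).round(3))
    y,x=(150,255) if c=="scene" else (165,260)
    ims.append(cv2.resize(im[y:y+90,x-5:x+70,::-1],None,fx=5,fy=5,interpolation=2))
    j=near(P,[.65,-.121],.05)&(P[:,2]>.06);print("jar",rect(P[j]) if j.sum()>3 else 0)
cv2.imwrite("pics/end.png",np.hstack(ims))
E
```

```text
scene -0.08 153 z pct [0.0099 0.0149 0.0247]
scene -0.045 67 z pct [0.01   0.0129 0.0252]
scene 0.01 17 z pct [0.0102 0.0123 0.0169]
scene 0.03 38 z pct [0.0102 0.0186 0.024 ]
handle (array([-9. ,  1.9]), array([78.7, 12.3]), 89.3) ztop [0.0663 0.0794]
handle x vs z slope [ 0.095 -0.017]
tray_mid [ 0.468 -0.222  0.038] 0.62 box: [-0.007 -0.     0.038]
tray_handle [ 0.468 -0.225  0.062] 0.78 box: [-0.005 -0.003  0.062]
honey_jar [ 0.467 -0.226  0.063] 0.69 box: [-0.006 -0.004  0.063]
red_tin [ 0.32  -0.442 -0.001] 0.84 box: [-0.128 -0.236 -0.001]
blue_gift [ 0.644  0.16  -0.002] 0.85 box: [ 0.125  0.399 -0.002]
cash_box [0.504 0.021 0.218] 0.72 box: [0.002 0.246 0.218]
jar 0
top -0.08 308 z pct [0.0062 0.0108 0.0243]
top -0.045 211 z pct [0.0064 0.0106 0.0188]
top 0.01 169 z pct [0.0063 0.0105 0.0221]
top 0.03 184 z pct [0.007  0.0117 0.0247]
handle (array([-8.1, -0.3]), array([76.1, 11.6]), 89.9) ztop [0.0756 0.08  ]
handle x vs z slope [ 0.235 -0.027]
tray_mid [ 0.465 -0.226  0.045] 0.63 box: [-0.008 -0.004  0.045]
tray_handle [ 0.47  -0.223  0.058] 0.63 box: [-0.004 -0.001  0.058]
honey_jar [ 0.651 -0.131  0.001] 0.83 box: [0.165 0.111 0.001]
red_tin [ 0.316 -0.443 -0.002] 0.82 box: [-0.132 -0.237 -0.002]
blue_gift [0.64  0.154 0.002] 0.56 box: [0.122 0.393 0.002]
jar (array([ 651.5, -121.3]), array([46.7, 46.8]), 2.7)
```

View pics/end.png

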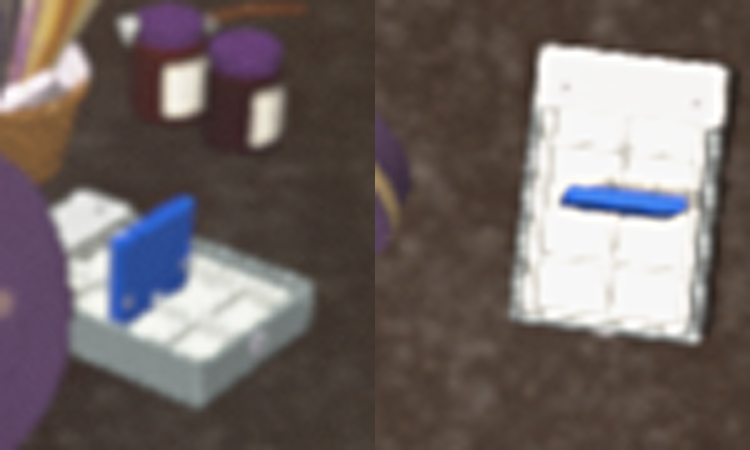

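The tray lies flat: its compartment floors read 10.5–11.7 mm from front to rear, and its rim is below the walls all round. Its front edge sits against the front wall and its rear end is under the lip. The bystanders have not moved, so I'm handing it in.

```bash
python3 -c "
from station import *
workorder.finish_job();print(env.sense()['t'])"
```

```text
the job is handed in; nothing more can be done
the job is handed in; nothing more can be done
```

The coin tray is lying flat in the cash box and the job is handed in, finished at about 21–22 s of the 48 s allowed. I gripped the tray by its handle and carried it over the hat box. Tilted 22°, its rear end went under the lip. I pushed it back against the spring bar (about 5 N) while levelling it, pressed it lightly down, let go, and moved the arm well clear.

**Last checks:**
- **Tray level:** the compartment floors read 10.5–11.7 mm high from front to rear in the top camera. The rim is at about 25 mm, below the box walls.
- **Tray position:** the handle is at x = -8 to -9 mm in the box's frame, where -6 mm was expected. That 2–3 mm gap is about the camera calibration error, and fits the spring holding the tray against the front wall.
- **Bystanders:** the jar, tin and gift box are at their first positions, within measuring noise.

**Checks that failed or disagreed:**
- In the last scene picture the network reported a "honey_jar" at the tray's handle and a "cash_box" at the hat box. Both were wrong, as the pictures and the top-camera depth showed.
- The spring bar's travel could not be checked, because the networks do not know that name.

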